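# Set the chute lever, then drop the slug through to the blue bin

## Robot

A 6-joint arm with a two-finger parallel gripper is mounted at the origin on a cart in front of the work surface, level with it; the furniture and walls round the work are solid. World frame = base frame: x ahead of the robot, y to its left, z up, the work surface at z = 0. Lengths are in m, angles in degrees, forces in N, time in s.
With the tool pointing down it reaches from about 0.25 to 0.725 m from the base axis. Payload 9.7 kg.
Tool frame: the origin (TCP) lies at the very end of the fingers, on their centre line; the grasp point (between the pads) lies 19 mm behind it; x points along the fingers, y is the direction in which the jaws open and shut, and the axes are right-handed (so a half turn about x gives the same grasp; the last joint's range is limited). The gripper opens to 85 mm and grips with 20 to 120 N. Pads are 22 mm wide; open, the fingers measure 114 mm over their backs; the gripper's body (76 mm by 85 mm) begins 54 mm behind the grasp point. The pads swing forward as they close: fully open they stand 13 mm farther back than shut.
Start: joints at [72.135, 4.979, 10.078, 95.1, 0, 90], TCP at [0.169, 0.523, 0.231] pointing down, gripper open.
Joint ranges: [-179.16, 179.16], [-48.56, 103.87], [-65.8, 70.77], [-126.05, 130.52], [-82.76, 87.17], [-180, 180]. Speed limits (degrees/s): [127.2, 127.2, 147.25, 180, 180, 180].

## Interface

Orientations are given as [roll, pitch, yaw] about the fixed x, y, z axes, in that order (R = Rz(yaw) Ry(pitch) Rx(roll)).
In Python, from workcell import get_obs, cams, bot gives the robot as it stands.
- The arm moves only by the tool apply_moves, never from a script. Its argument "rows" is a list that holds one entry, the list of rows, each a list of 7 numbers: the shift along the tool's x, y, z in mm, then the turn, a rotation vector about the tool's x, y, z in rad, then the opening, from 0 (shut) to 1 (fully open). A call has 1 to 20 rows; each row is the pose to reach, as a shift and turn from the pose measured when the call began, along the tool's axes at that moment; what a row does not reach only later rows make up. A row lasts 1/10 s, in which the tool goes at most 50 mm and 8.59 degrees, less where a joint would pass 70% of its speed; a pose out of reach is approached as far as the arm can. A call with a gripper value outside its range is refused whole. The fingers move at their own pace and stop on an object; "newtons" is the grip in N (left out, the last holds). Time passes only in rows, so rows that repeat a pose let the fingers close. It gives the time, the measured TCP pose, the force and the opening at its end, in the units of the state.
- get_obs(): the state, without advancing time (a new reading comes with each control period).
- cams.camera(name): name is "scene" or "top"; returns a dict with "pixels" (400x640x3 uint8, red, green, blue), "range_z" (400x640 float32, m along the optical axis (not along the pixel's ray), 0 where there is no reading), "fx", "fy", "cx", "cy" (pixels), "D" ([k1, k2, p1, p2, k3] as OpenCV has them; the pictures are not rectified), "eye" and "attitude" of the camera in the world. Camera axes: x right, y up, looking along -z (the intrinsics and any distortion apply to the point x, -y, -z); pixel columns grow to the right and rows downward; lengths in m; the calibration is good to about 2 mm. A picture is of the moment at which its call begins.
- bot.job_done(): hands the job in, once; it reports no verdict.
Trained networks look in a picture, given as the dict that the camera call returned (one of the last four; its "shot" number tells which), for a name from the list of things; names that differ only in an ending like _2 or _b are one class to them, and where a whole thing is asked for, a point or a joint stands for the part that bears it (a point fixed in the world has none). Each returns a list of dicts, best first, with "confidence" (0 to 1); they miss things now and then, are a little off and sometimes report something else, mostly with a low value. They report only what shows in the picture. A call takes as long as a camera call. They do not tell look-alikes from the thing itself.
- cams.find_in(label, picture): "at" ([x, y, z] in m, in world coordinates, good to about 4 mm: the middle of the surface that is visible of it).
The state is a dict: "time": time; "q": joint angles; "qd": joint speeds; "joint_efforts": joint torques, N m; "ee_pos": TCP position; "tcp_rot": TCP orientation; "wrist_force": force on the tool from outside, world axes, zero at the start; "torque": the same for the moment, N m; "opening": finger opening in m.
Only numpy, scipy, OpenCV 4.12 (cv2) and the standard library are available. Lean on these libraries where they do the work, as an engineer would, in place of code of your own. Each camera call takes 0.05 s, during which the arm holds its last target.

## Task

Send the round turned slug down the two-way drop chute into the blue bin. First push the chute's red-knobbed lever all the way over, so that the flap shuts off the yellow bin's side and leaves the blue bin's side open (lever and flap lean together, towards the side that is shut: lean the lever away from the blue bin). Then drop the slug in at the open top of the chute and leave the lever set that way.

Things in the scene. Friction and masses are not known exactly. Their poses are not given: they have to be found in the camera images.
- slug: light-grey turned metal cylinder, 38 mm diameter, 45 mm tall, about 0.15 kg, standing upright on the table left of the chute; origin at the centre of its underside, z up its axis. Not the dark square tube piece of similar size, the bolt or the nut near it
- diverter: fixed drop chute, grey, clear front. Origin at table height under its middle; x to its back, y to its left, z up; yawed up to 0.3 rad. Rolled mouth rim to z=194 mm, centred on x=y=0, opening 84 (x) by 99 mm (y). Outer faces x=+-46 mm; spreads below z=155 to y=+-104 at z=70 mm. Inside an orange flap, hinged along x at y=0, z=110 mm; a part let go in the mouth tumbles down the open side
- lever (a joint): lever and flap, rad: 0 upright, + leans to diverter +y (left) and shuts left: parts fall right; - the reverse. Stops +-0.65; starts within +-0.25; stays where left (0.08 N m, about 2 N push). In the diverter frame: 10 mm rod in the plane x=-80 mm, in front of the panel, pivot y=0, z=110 mm; red 24 mm ball knob centred 85 mm from the pivot. Closed fingers reaching down beside it can push it over
- blue_bin: blue open tray, 110 (x) by 118 (y) by 45 mm high, walls 3 mm, fixed under one of the chute's two outlets, centred at y=+71 or -71 mm in the diverter frame, axes parallel to it; origin at the centre of its underside. An equal yellow tray is under the other outlet
Not all that is in view belongs to the job. Of the things that look like the slug, take the one that is farthest to the robot's right at the start.

How it is judged (in metres and radians):
On the way, in this order (a step that is already met when the one before it is completed fails the run):
1. the lever is over to the side away from the blue bin (beyond 0.5 rad), with the slug not yet in the chute (((y of blue_bin in the frame of diverter above 0 m and value of joint lever below -0.5 rad) or (y of blue_bin in the frame of diverter below 0 m and value of joint lever above 0.5 rad)) and not (x of slug in the frame of diverter between -0.05 and 0.05 m and y of slug in the frame of diverter between -0.08 and 0.08 m and z of slug in the frame of diverter between 0.09 and 0.185 m)), for 0.2 s.
2. with the lever so set, the slug is inside the top of the chute (its underside below the rim) (((y of blue_bin in the frame of diverter above 0 m and value of joint lever below -0.5 rad) or (y of blue_bin in the frame of diverter below 0 m and value of joint lever above 0.5 rad)) and x of slug in the frame of diverter between -0.05 and 0.05 m and y of slug in the frame of diverter between -0.08 and 0.08 m and z of slug in the frame of diverter between 0.09 and 0.185 m).
At the end, for the whole second after the job is handed in: The slug lies at rest inside the blue bin (its origin within the tray's walls and less than 56 mm above the tray's underside, slower than 30 mm/s), and the lever still leans more than 0.5 rad away from the blue bin (((y of blue_bin in the frame of diverter above 0 m and value of joint lever below -0.5 rad) or (y of blue_bin in the frame of diverter below 0 m and value of joint lever above 0.5 rad)) and x of slug in the frame of blue_bin between -0.055 and 0.055 m and y of slug in the frame of blue_bin between -0.059 and 0.059 m and z of slug in the frame of blue_bin between -0.005 and 0.056 m and linear speed of slug below 0.03 m/s); the robot touches nothing.
It also fails if it takes over 45 s, if anything falls off the work surface, if the arm or the gripper's body presses on something with over 40 N, if the wrist force passes 120 N, or if a joint passes its speed limit or range.

## Working session

There is one attempt and no reset: what is moved stays moved. The work goes in short steps, Python scripts to look and compute and a tool call to move; the robot and the scene stay as the last step left them, time stands still between calls to the robot, and variables do not carry over. Pictures are saved under pics/ and viewed, and the job is handed in when it is done.

Besides the shell and the picture viewer there is one more tool, called after "Request:" by a JSON object that holds its "op" and its "data". apply_moves: Moves the arm, as the interface text tells. Its arguments: {"type":"object","properties":{"rows":{"type":"array"},"newtons":{"type":"number"}},"required":["rows"]}

```bash
ls; mkdir -p pics; cat > h.py <<'E'
import numpy as np, cv2, pickle
from workcell import get_obs, cams, bot
from scipy.spatial.transform import Rotation as R
def look(n,fn):
    p=cams.camera(n); cv2.imwrite('pics/'+fn,p['pixels'][:,:,::-1]); pickle.dump(p,open(fn+'.pkl','wb')); return p
def att(p):
    a=np.array(p['attitude'],float)
    if a.shape==(3,3): return a
    return R.from_euler('xyz',a,degrees=True).as_matrix()
def cloud(p):
    z=p['range_z']; h,w=z.shape; v,u=np.mgrid[:h,:w]
    K=np.array([[p['fx'],0,p['cx']],[0,p['fy'],p['cy']],[0,0,1.]])
    n=cv2.undistortPoints(np.stack([u.ravel(),v.ravel()],1).astype(np.float64)[:,None],K,np.array(p['D'],float))[:,0]
    P=np.stack([n[:,0]*z.ravel(),-n[:,1]*z.ravel(),-z.ravel()],1)@att(p).T+np.array(p['eye'])
    P[z.ravel()<=0]=np.nan
    return P.reshape(h,w,3)
E
python3 - <<'E'
from h import *
for n in('scene','top'):
    p=look(n,n+'0.png'); print(n,p['eye'],p['attitude'],p['fx'],p['D'])
    for l in('slug','diverter','lever','blue_bin'):
        try:
            for d in cams.find_in(l,p): print(l,d)
        except Exception as e: print(l,e)
print(get_obs())
E
```

```text
pics
scene [0.82235563 1.13212155 0.80183021] [ 52.33553258  -1.04161186 163.00466194] 503.80974204105974 [-0.04744959  0.          0.          0.          0.        ]
slug {'at': [0.5605, 0.4166, 0.0377], 'confidence': 0.71}
slug {'at': [0.4791, 0.54, 0.0395], 'confidence': 0.63}
slug {'at': [0.534, 0.5059, 0.0393], 'confidence': 0.58}
diverter {'at': [0.5851, 0.1541, 0.1408], 'confidence': 0.81}
lever {'at': [0.5597, 0.0968, 0.1734], 'confidence': 0.97}
blue_bin {'at': [0.6487, 0.0341, 0.0209], 'confidence': 0.86}
top [0.35185562 0.25936801 1.25949785] [ 10.5031089    0.16275805 -90.56774735] 441.96806711895755 [-0.09417873  0.          0.          0.          0.        ]
slug {'at': [0.4709, 0.527, 0.0427], 'confidence': 0.76}
slug {'at': [0.5356, 0.4966, 0.0454], 'confidence': 0.45}
diverter {'at': [0.5765, 0.1195, 0.1247], 'confidence': 0.78}
lever {'at': [0.5695, 0.1022, 0.1551], 'confidence': 0.97}
blue_bin {'at': [0.6003, 0.0262, 0.0024], 'confidence': 0.65}
{'time': 0.5, 'q': array([7.21344502e+01, 4.98003019e+00, 1.00772194e+01, 9.51018657e+01,
       7.85523652e-04, 9.00009520e+01]), 'qd': array([-0.07013898, -0.03264214, -0.0550558 ,  0.03254254,  0.09784394,
       -0.02609821]), 'joint_efforts': array([-6.55140138e-04, -5.19644272e+01,  4.64548624e+01,  1.70802854e-03,
       -9.30687088e-05,  2.61687802e-06]), 'ee_pos': array([0.16871981, 0.52345518, 0.23126438]), 'tcp_rot': array([ -99.53425848,   89.99525804, -117.40076035]), 'wrist_force': array([-0.48517418,  0.52270625, -0.64702228]), 'torque': array([ 0.02495905, -0.00363472, -0.07478732]), 'opening': 0.08569179750353362}
```

View pics/scene0.png

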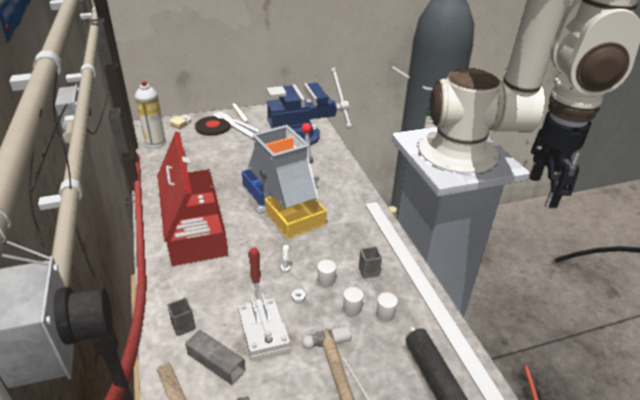

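View pics/top0.png

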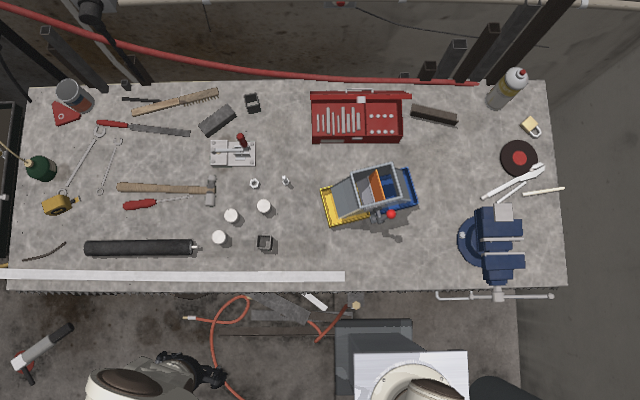

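The top view shows three slugs at pixels (264,206), (231,215) and (219,237). The rightmost, at (264,206), is the target. The blue bin is on the chute's right (around (410,190)), so the knob at (391,214) has to go left. Next I measure the poses.

```bash
python3 - <<'E'
from h import *
for n in('top','scene'):
    p=pickle.load(open(n+'0.png.pkl','rb')); C=cloud(p); im=p['pixels'].astype(int)
    X=C.reshape(-1,3); r,g,b=im.reshape(-1,3).T
    near=(abs(X[:,0]-.58)<.2)&(abs(X[:,1]-.1)<.2)
    rim=near&(X[:,2]>.180)&(X[:,2]<.202)&(abs(r-b)<40)
    q=X[rim]; rect=cv2.minAreaRect(q[:,:2].astype(np.float32)); print(n,'rim',len(q),rect,np.percentile(q[:,2],[5,50,95]))
    red=near&(r>150)&(g<60)&(b<60)&(X[:,0]<.62)&(X[:,2]>.1); print('knob',red.sum(),np.median(X[red],0),X[red].min(0),X[red].max(0))
    for nm,m in(('yel',(r>150)&(g>120)&(b<90)),('blue',(b>r+50)&(b>g+20))):
        m=m&near&(X[:,2]>.035)&(X[:,2]<.055)&(X[:,1]>-.05); print(nm,m.sum(),X[m].mean(0), X[m].min(0),X[m].max(0))
    s=(X[:,2]>.043-.004)&(X[:,2]<.052)&(abs(X[:,0]-.5)<.1)&(abs(X[:,1]-.47)<.12)&(r>130)&(abs(r-b)<30)
    m=s.reshape(C.shape[:2]).astype(np.uint8); k,L,st,ce=cv2.connectedComponentsWithStats(m)
    for i in range(1,k):
        if st[i,4]>15:
            q=C[L==i]; print('slug',st[i,4],ce[i],q.mean(0),cv2.minEnclosingCircle(q[:,:2].astype(np.float32)))
o=R.from_euler('xyz',get_obs()['tcp_rot'],degrees=True).as_matrix(); print(o.round(3))
E
```

```text
top rim 472 ((0.5709806084632874, 0.10668273270130157), (0.12444546818733215, 0.11456304043531418), 13.486671447753906) [0.18444778 0.19201487 0.19572008]
knob 30 [0.50896114 0.07964386 0.20077521] [0.50176596 0.07008659 0.19548672] [0.51909191 0.08745924 0.20659664]
yel 55 [0.54732572 0.20684287 0.04350492] [0.50441383 0.11206193 0.03508204] [0.61334117 0.24745442 0.04934242]
blue 71 [0.58738111 0.00309584 0.04337361] [ 0.53963706 -0.02857188  0.03544366] [0.66766609 0.07569875 0.04961274]
slug 143 [263.22377622 204.90909091] [0.56175944 0.40645232 0.04510306] ((0.5626041889190674, 0.40628838539123535), 0.019361475482583046)
slug 148 [230.4527027 214.5      ] [0.53561072 0.4979558  0.044656  ] ((0.5359782576560974, 0.498025119304657), 0.01945827156305313)
slug 140 [218.27857143 236.25714286] [0.47499623 0.53052028 0.04468727] ((0.47519490122795105, 0.5308827757835388), 0.01914137974381447)
scene rim 586 ((0.5696762204170227, 0.10802711546421051), (0.12906387448310852, 0.11580103635787964), 14.118474960327148) [0.18075635 0.18867297 0.19317698]
knob 18 [0.51389446 0.08568354 0.19393986] [0.50250131 0.07884005 0.18987164] [0.51954915 0.09045197 0.19753811]
yel 245 [0.57711149 0.21149948 0.0398894 ] [0.50323241 0.13085456 0.03503042] [0.6334969  0.25080319 0.04814957]
blue 76 [0.65252146 0.05313619 0.04130254] [ 0.63220216 -0.00792913  0.03541722] [0.66740673 0.11210724 0.04667475]
slug 199 [326.42211055 266.8241206 ] [0.56024657 0.40830195 0.04337756] ((0.5594419240951538, 0.4064563512802124), 0.02095726877450943)
slug 232 [353.07327586 295.07327586] [0.53363882 0.49946211 0.04339809] ((0.5335443019866943, 0.4979384243488312), 0.02076309360563755)
slug 231 [387.12987013 300.44155844] [0.47345059 0.53201054 0.04365182] ((0.47154349088668823, 0.530195951461792), 0.02091679722070694)
[[-0.     0.307  0.952]
 [-0.     0.952 -0.307]
 [-1.    -0.    -0.   ]]
```

```bash
python3 - <<'E'
from h import *
im=np.zeros((560,560,3),np.uint8)+255
a=np.radians(13.5); Rm=np.array([[np.cos(a),np.sin(a)],[-np.sin(a),np.cos(a)]])
for n,c in(('top',0),('scene',1)):
    p=pickle.load(open(n+'0.png.pkl','rb')); C=cloud(p).reshape(-1,3); col=p['pixels'].reshape(-1,3)
    q=(C[:,2]>.170)&(C[:,2]<.215)&(np.hypot(C[:,0]-.57,C[:,1]-.107)<.12)
    P=(C[q,:2]-[.571,.107])@Rm.T
    for (x,y),k,z in zip(P,col[q],C[q,2]):
        if z<.183 and k[0]<k[1]+60: continue
        u,v=int(280-y*2000),int(280-x*2000)
        col_=(255,0,0) if c else (0,0,0)
        if k[0]>k[1]+60: col_=(0,0,255) if c==0 else (255,0,255)
        cv2.circle(im,(u,v),2,col_,-1)
for i in range(0,560,40): cv2.line(im,(i,0),(i,559),(220,220,220),1);cv2.line(im,(0,i),(559,i),(220,220,220),1)
cv2.line(im,(280,0),(280,559),(0,200,0),1);cv2.line(im,(0,280),(559,280),(0,200,0),1)
cv2.imwrite('pics/rim.png',im)
t=cv2.imread('pics/top0.png')[145:250,300:440]; cv2.imwrite('pics/topz.png',cv2.resize(t,None,fx=5,fy=5,interpolation=cv2.INTER_CUBIC))
E
```

```text
<stdin>:12: RuntimeWarning: overflow encountered in scalar add
<stdin>:9: RuntimeWarning: overflow encountered in scalar add
```

View pics/rim.png

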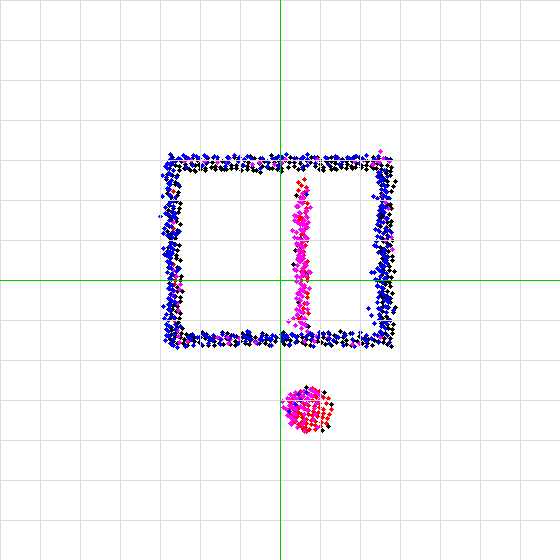

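View pics/topz.png

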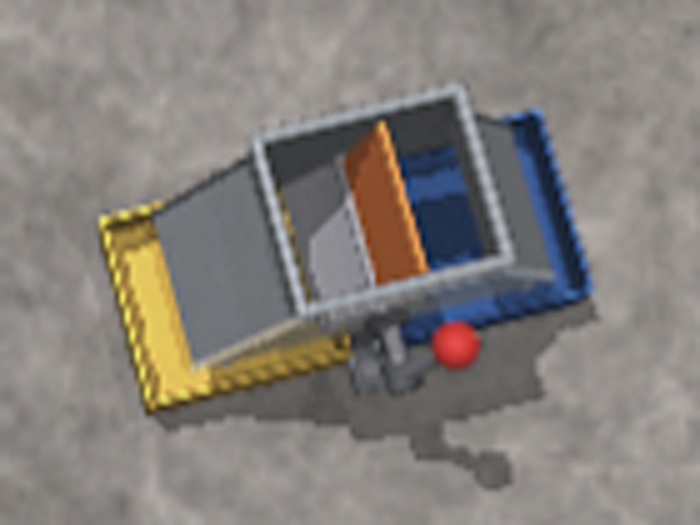

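Request:
{"op": "apply_moves", "data": {"rows": [[[-70, 0, 0, 0, 0, 0, 0], [-70, -36, 48, 0.1, 0, 0, 0], [-70, -72, 96, 0.2, 0, 0, 0], [-70, -108, 144, 0.3, 0, 0, 0], [-70, -144, 192, 0.4, 0, 0, 0], [-70, -179, 240, 0.5, 0, 0, 0], [-70, -214, 288, 0.62, 0, 0, 0], [-70, -250, 337, 0.74, 0, 0, 0], [-70, -286, 385, 0.86, 0, 0, 0], [-70, -321, 433, 0.95, 0, 0, 0], [-70, -357, 481, 1.023, 0, 0, 0], [-70, -357, 481, 1.023, 0, 0, 0], [-70, -357, 481, 1.023, 0, 0, 0], [-70, -357, 481, 1.023, 0, 0, 0]]], "newtons": 40}}

```text
time: 1.9
ee_pos: [0.5192, 0.0319, 0.2999]
tcp_rot: [-60.3, 89.9, -137.1]
wrist_force: [0.0, 0.1, -1.2]
opening: 0.0
```

```bash
cat >> h.py <<'E'
a=np.radians(13.5); DR=np.array([[np.cos(a),-np.sin(a),0],[np.sin(a),np.cos(a),0],[0,0,1]]); D0=np.array([.5856,.1105,0])
def rel(w):  # world target -> tool mm
    o=get_obs(); M=R.from_euler('xyz',o['tcp_rot'],degrees=True).as_matrix()
    return ((M.T@(np.array(w)-o['ee_pos']))*1000).round(1)
def state():
    o=get_obs(); M=R.from_euler('xyz',o['tcp_rot'],degrees=True).as_matrix()
    print('t',o['time'],'tcp',o['ee_pos'].round(4),'div',((o['ee_pos']-D0)@DR*1000).round(1),'F',o['wrist_force'].round(1),'open',round(o['opening'],4)); print(M.round(3)); print('q',o['q'].round(1))
E
python3 - <<'E'
from h import *
look('scene','scene1.png'); state()
print(rel(D0+DR@[-.084,-.057,.158]),rel(D0+DR@[-.084,.0,.158]))
E
```

```text
t 1.95 tcp [0.5181 0.0337 0.3003] div [-83.6 -58.9 300.3] F [ 0.2  0.  -0.8] open -0.0001
[[-0.001  0.973  0.23 ]
 [-0.     0.23  -0.973]
 [-1.    -0.001  0.   ]]
q [  3.7   3.   15.8 102.9  -0.   80.4]
[142.3  -0.2  -1.9] [142.3  -0.4 -58.9]
```

View pics/scene1.png

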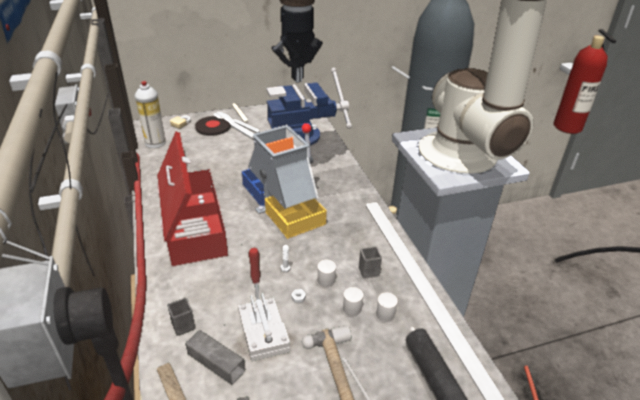

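Request:
{"op": "apply_moves", "data": {"rows": [[[45, -4, -2, 0, 0, 0, 0], [90, -4, -2, 0, 0, 0, 0], [125, -4, -2, 0, 0, 0, 0], [137, -4, -2, 0, 0, 0, 0], [137, -4, -12, 0, 0, 0, 0], [137, -4, -24, 0, 0, 0, 0], [137, -4, -34, 0, 0, 0, 0], [137, -4, -44, 0, 0, 0, 0], [137, -4, -54, 0, 0, 0, 0], [137, -4, -62, 0, 0, 0, 0], [137, -4, -70, 0, 0, 0, 0], [137, -4, -76, 0, 0, 0, 0], [137, -4, -80, 0, 0, 0, 0], [137, -4, -82, 0, 0, 0, 0], [137, -4, -82, 0, 0, 0, 0]]]}}

```text
time: 3.45
ee_pos: [0.4951, 0.1127, 0.1633]
tcp_rot: [-97.9, 89.9, -174.6]
wrist_force: [-0.7, 0.0, -0.3]
opening: -0.0002
```

```bash
cat > knob.py <<'E'
from h import *
import sys
for n in('top','scene'):
    p=look(n,n+sys.argv[1]+'.png'); C=cloud(p).reshape(-1,3); r,g,b=p['pixels'].reshape(-1,3).astype(int).T
    P=(C-D0)@DR
    m=(r>130)&(g<70)&(b<70)&(abs(P[:,0]+.08)<.02)&(abs(P[:,1])<.08)&(P[:,2]>.14)
    print(n,m.sum(),np.median(P[m],0).round(4) if m.any() else '')
    f=(r>g+60)&(g>b+20)&(abs(P[:,0])<.04)&(abs(P[:,1])<.06)&(P[:,2]>.1)&(P[:,2]<.19); 
    if f.sum()>5:
        q=P[f]; print('flap angle',f.sum(),np.median(np.arctan2(q[:,1],q[:,2]-.11)).round(3),q.max(0).round(3))
state()
E
python3 knob.py 2
```

```text
top 41 [-0.0802  0.0521  0.1878]
flap angle 199 0.604 [0.037 0.044 0.173]
scene 52 [-0.0765  0.0569  0.1819]
t 3.55 tcp [0.4952 0.1125 0.1633] div [-87.5  23.1 163.3] F [-0.8  0.1 -0.2] open -0.0001
[[-0.001  0.973  0.23 ]
 [-0.     0.23  -0.973]
 [-1.    -0.001 -0.   ]]
q [12.8 -1.6 -4.1 87.5  0.  89.5]
```

View pics/scene2.png

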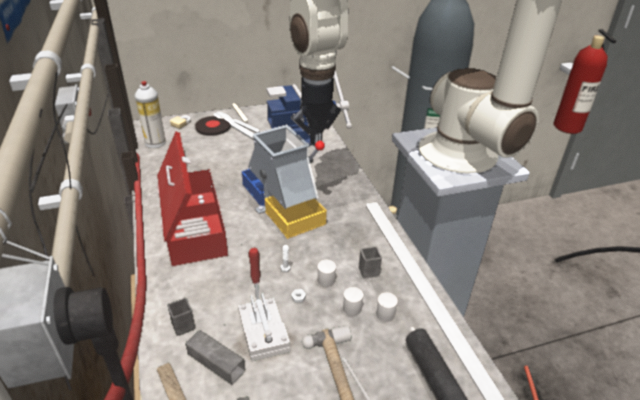

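The knob has moved over, to y≈52 mm in the diverter frame (about 0.62 rad). I'll nudge it gently towards the stop.

Request:
{"op": "apply_moves", "data": {"rows": [[[0, 0, -2, 0, 0, 0, 0], [0, 0, -3, 0, 0, 0, 0], [0, 0, -4, 0, 0, 0, 0], [0, 0, -4, 0, 0, 0, 0]]]}}

```text
time: 3.95
ee_pos: [0.4946, 0.1148, 0.1633]
tcp_rot: [-23.3, 89.8, -100.1]
wrist_force: [2.0, -9.8, -0.5]
opening: 0.0002
```

```bash
python3 knob.py 3
```

```text
top 36 [-0.0804  0.0548  0.1856]
flap angle 167 0.62 [0.038 0.045 0.172]
scene 46 [-0.0773  0.0586  0.181 ]
t 4.05 tcp [0.4946 0.1148 0.1633] div [-87.5  25.4 163.3] F [ 2.3 -9.5 -0.8] open 0.0
[[-0.001  0.974  0.228]
 [-0.004  0.228 -0.974]
 [-1.    -0.002  0.003]]
q [13.2 -1.6 -4.2 87.5 -0.2 90. ]
```

Lever is at its stop (about 10 N reaction). I back off and go above the slug.

Request:
{"op": "apply_moves", "data": {"rows": [[[0, 0, 12, 0, 0, 0, 0], [-40, 0, 14, 0, 0, 0, 0], [-85, 0, 14, 0, 0, 0, 0], [-100, 15, -20, -0.1, 0, 0, 0], [-100, 35, -60, -0.22, 0, 0, 0], [-100, 56, -102, -0.34, 0, 0, 0], [-100, 78, -146, -0.46, 0, 0, 0.75], [-100, 100, -190, -0.58, 0, 0, 0.75], [-90, 120, -234, -0.7, 0, 0, 0.75], [-50, 131, -262, -0.82, 0, 0, 0.75], [0, 131, -269, -0.82, 0, 0, 0.75], [40, 131, -269, -0.82, 0, 0, 0.75], [60, 131, -269, -0.82, 0, 0, 0.75], [60, 131, -269, -0.82, 0, 0, 0.75], [60, 131, -269, -0.82, 0, 0, 0.75]]]}}

```text
time: 5.55
ee_pos: [0.5611, 0.4061, 0.103]
tcp_rot: [-72.5, 89.8, -102.4]
wrist_force: [-0.1, -1.1, 0.6]
opening: 0.0637
```

```bash
python3 knob.py 4; python3 - <<'E'
from h import *
print(rel([.561,.4067,.018]))
E
```

```text
top 58 [-0.0808  0.0514  0.1864]
flap angle 326 0.599 [0.037 0.045 0.172]
scene 0 
t 5.65 tcp [0.5617 0.4066 0.1047] div [ 45.9 293.5 104.7] F [ 0.5 -1.4 -0.2] open 0.0639
[[ 0.002  0.498  0.867]
 [-0.002  0.867 -0.498]
 [-1.    -0.     0.002]]
q [36.  24.4 19.4 85.  -0.1 65.8]
[86.7 -0.3 -0.9]
```

View pics/scene4.png

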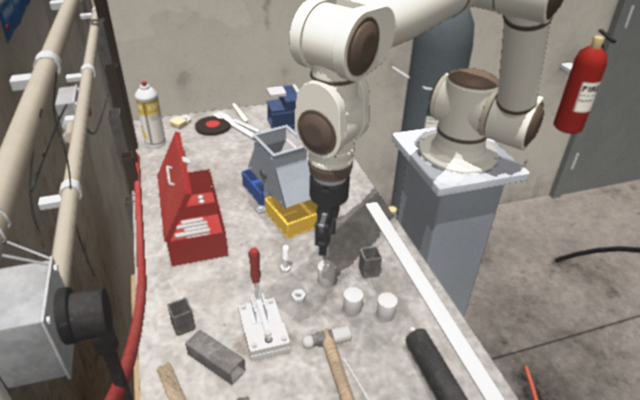

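View pics/top4.png

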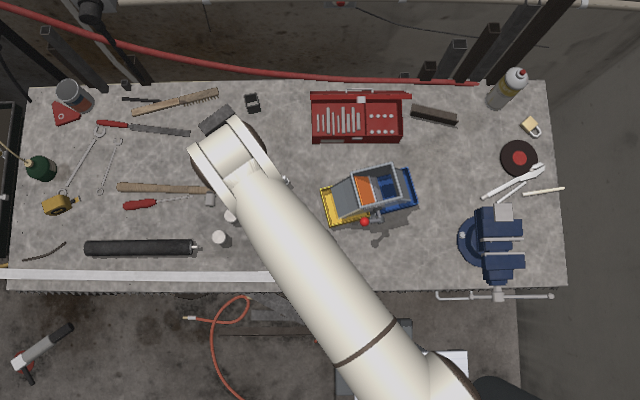

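The lever stayed over: the knob is at top pixel (364,221) and the flap covers the yellow side. The gripper is above the slug at scene pixel (327,268). Next: descend, grip and lift.

Request:
{"op": "apply_moves", "data": {"rows": [[[30, 0, -1, 0, 0, 0, 0.75], [60, 0, -1, 0, 0, 0, 0.75], [80, 0, -1, 0, 0, 0, 0.75], [87, 0, -1, 0, 0, 0, 0.75], [87, 0, -1, 0, 0, 0, 0.75], [87, 0, -1, 0, 0, 0, 0.3], [87, 0, -1, 0, 0, 0, 0.2], [87, 0, -1, 0, 0, 0, 0.2], [87, 0, -1, 0, 0, 0, 0.2], [87, 0, -1, 0, 0, 0, 0.2], [87, 0, -1, 0, 0, 0, 0.2]]], "newtons": 40}}

```text
time: 6.75
ee_pos: [0.562, 0.4076, 0.02]
tcp_rot: [33.5, 89.7, 3.6]
wrist_force: [0.2, -0.7, 6.5]
opening: 0.0364
```

```bash
python3 -c "
from h import *
state()"
```

```text
t 6.75 tcp [0.562  0.4076 0.02  ] div [ 46.4 294.4  20. ] F [ 0.2 -0.7  6.5] open 0.0364
[[ 0.005  0.498  0.867]
 [ 0.     0.867 -0.498]
 [-1.     0.003  0.004]]
q [36.  25.4 11.5 75.8 -0.1 65.9]
```

Request:
{"op": "apply_moves", "data": {"rows": [[[-20, 0, 0, 0, 0, 0, 0.2], [-60, 0, 0, 0, 0, 0, 0.2], [-110, 0, 0, 0, 0, 0, 0.2], [-160, 0, 0, 0, 0, 0, 0.2], [-210, 0, 0, 0, 0, 0, 0.2], [-250, 0, 0, 0, 0, 0, 0.2], [-260, 0, 0, 0, 0, 0, 0.2], [-260, 0, 0, 0, 0, 0, 0.2]]]}}

```text
time: 7.55
ee_pos: [0.5613, 0.4079, 0.2831]
tcp_rot: [50.6, 89.5, 20.8]
wrist_force: [0.5, -0.5, -1.2]
opening: 0.0372
```

```bash
python3 - <<'E'
from h import *
state(); p=look('scene','scene5.png'); im=cv2.imread('pics/scene5.png')
for d in cams.find_in('slug',p): print(d)
cv2.imwrite('pics/s5z.png',cv2.resize(im[100:300,230:430],None,fx=3,fy=3,interpolation=cv2.INTER_CUBIC))
print(rel(D0+DR@[0,-.010,.28]))
E
```

```text
t 7.55 tcp [0.5613 0.4079 0.2831] div [ 45.8 294.9 283.1] F [ 0.5 -0.5 -1.2] open 0.0372
[[ 0.008  0.498  0.867]
 [ 0.003  0.867 -0.498]
 [-1.     0.007  0.006]]
q [ 3.610e+01  2.910e+01  4.600e+01  1.064e+02 -1.000e-01  6.590e+01]
{'at': [0.5536, 0.4234, 0.2806], 'confidence': 0.81}
{'at': [0.5297, 0.503, 0.0401], 'confidence': 0.78}
{'at': [0.479, 0.5397, 0.0376], 'confidence': 0.59}
[  -0.6 -252.7  176.2]
```

View pics/s5z.png

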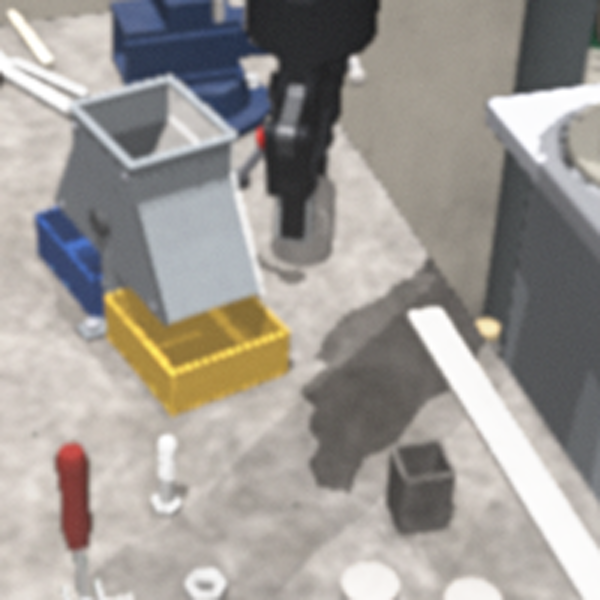

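Request:
{"op": "apply_moves", "data": {"rows": [[[0, -30, 21, 0.1, 0, 0, 0.2], [0, -62, 43, 0.2, 0, 0, 0.2], [0, -94, 66, 0.3, 0, 0, 0.2], [0, -126, 88, 0.4, 0, 0, 0.2], [0, -158, 110, 0.5, 0, 0, 0.2], [0, -190, 132, 0.6, 0, 0, 0.2], [0, -220, 153, 0.7, 0, 0, 0.2], [0, -240, 168, 0.78, 0, 0, 0.2], [0, -253, 176, 0.81, 0, 0, 0.2], [0, -253, 176, 0.81, 0, 0, 0.2], [0, -253, 176, 0.81, 0, 0, 0.2]]]}}

```text
time: 8.75
ee_pos: [0.5874, 0.101, 0.2787]
tcp_rot: [80.5, 89.8, 4.3]
wrist_force: [0.1, 0.4, -1.5]
opening: 0.0367
```

```bash
python3 - <<'E'
from h import *
state(); p=look('scene','scene6.png'); im=cv2.imread('pics/scene6.png')
for d in cams.find_in('slug',p): print(d)
cv2.imwrite('pics/s6z.png',cv2.resize(im[60:260,200:400],None,fx=3,fy=3,interpolation=cv2.INTER_CUBIC))
print(rel(D0+DR@[0,-.010,.192]))
E
```

```text
t 8.75 tcp [0.5874 0.101  0.2787] div [ -0.5  -9.7 278.7] F [ 0.1  0.4 -1.5] open 0.0367
[[ 0.003  0.971  0.239]
 [ 0.     0.239 -0.971]
 [-1.     0.003  0.001]]
q [  9.8  12.8  24.3 101.3  -0.   85.9]
{'at': [0.531, 0.5056, 0.0403], 'confidence': 0.96}
{'at': [0.5888, 0.1152, 0.286], 'confidence': 0.88}
{'at': [0.4763, 0.539, 0.0391], 'confidence': 0.6}
[87.  -0.   0.9]
```

View pics/s6z.png

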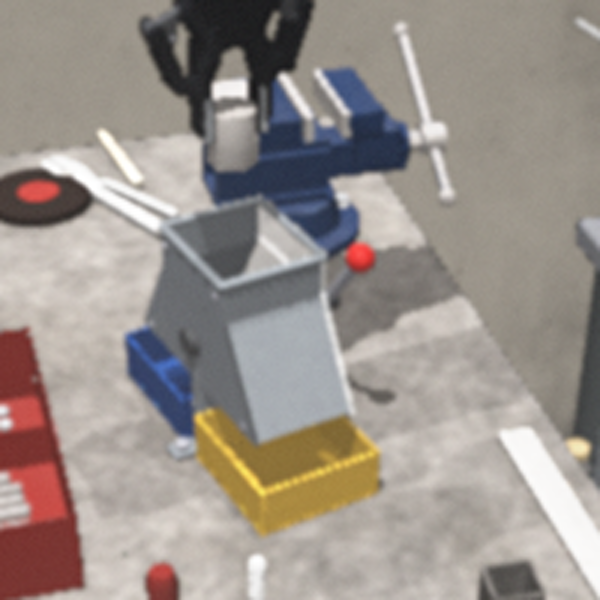

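The slug is held upright over the mouth and the lever is still set. I lower, release with a partial opening, and rise.

Request:
{"op": "apply_moves", "data": {"rows": [[[30, 0, 1, 0, 0, 0, 0.2], [55, 0, 1, 0, 0, 0, 0.2], [75, 0, 1, 0, 0, 0, 0.2], [87, 0, 1, 0, 0, 0, 0.2], [87, 0, 1, 0, 0, 0, 0.2], [87, 0, 1, 0, 0, 0, 0.2], [87, 0, 1, 0, 0, 0, 0.58], [87, 0, 1, 0, 0, 0, 0.58], [87, 0, 1, 0, 0, 0, 0.58], [87, 0, 1, 0, 0, 0, 0.58], [87, 0, 1, 0, 0, 0, 0.58], [60, 0, 1, 0, 0, 0, 0.58], [20, 0, 1, 0, 0, 0, 0.58], [-10, 0, 1, 0, 0, 0, 0.58], [-10, -30, 1, 0, 0, 0, 0.58], [-10, -80, 1, 0, 0, 0, 0.58], [-10, -130, 1, 0, 0, 0, 0.58], [-10, -180, 1, 0, 0, 0, 0.58], [-10, -220, 1, 0, 0, 0, 0.58], [-10, -220, 1, 0, 0, 0, 0.58]]]}}

```text
time: 10.85
ee_pos: [0.3706, 0.0471, 0.29]
tcp_rot: [80.7, 89.6, 4.5]
wrist_force: [1.1, 0.2, 0.9]
opening: 0.0497
```

```bash
python3 knob.py 7; python3 - <<'E'
from h import *
for n in('top','scene'):
    p=look(n,n+'8.png'); im=cv2.imread('pics/%s8.png'%n)
    for d in cams.find_in('slug',p): print(n,d,((np.array(d['at'])-D0)@DR*1000).round())
    c=im[60:260,200:400] if n=='scene' else im[140:240,300:450]
    cv2.imwrite('pics/%s8z.png'%n,cv2.resize(c,(600,600) if n=='scene' else (750,500),interpolation=cv2.INTER_CUBIC))
E
```

```text
top 56 [-0.0813  0.0508  0.1857]
flap angle 352 0.603 [0.036 0.045 0.172]
scene 30 [-0.0764  0.0587  0.1788]
t 10.95 tcp [0.3739 0.0478 0.289 ] div [-220.5  -11.6  289. ] F [ 0.4 -0.6  0.3] open 0.0495
[[ 0.006  0.971  0.239]
 [ 0.001  0.239 -0.971]
 [-1.     0.006  0.001]]
q [  7.3 -16.8  -3.4 103.1  -0.   83.4]
top {'at': [0.4708, 0.526, 0.0438], 'confidence': 0.74} [-15. 431.  44.]
top {'at': [0.5321, 0.4916, 0.0444], 'confidence': 0.59} [ 37. 383.  44.]
scene {'at': [0.53, 0.5082, 0.041], 'confidence': 0.77} [ 39. 400.  41.]
scene {'at': [0.4794, 0.5403, 0.039], 'confidence': 0.66} [ -3. 443.  39.]
```

View pics/scene8z.png

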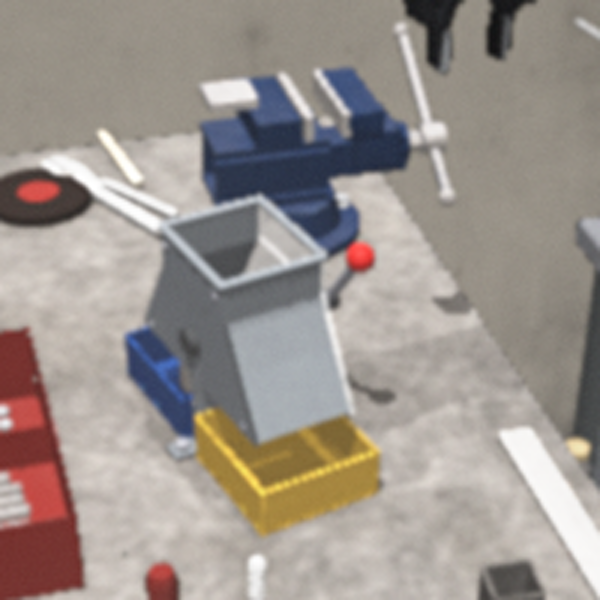

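View pics/top8z.png

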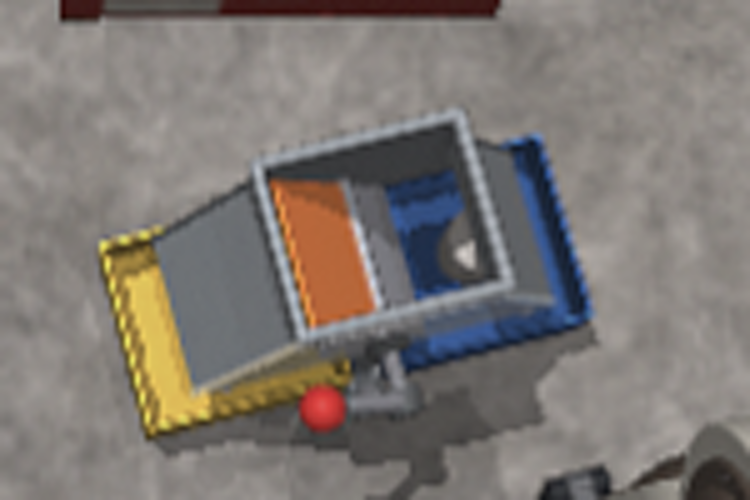

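The top view shows the slug through the mouth, at zoomed pixel (462,248), over the blue bin. I check its height and that it is at rest.

Request:
{"op": "apply_moves", "data": {"rows": [[[0, 0, 0, 0, 0, 0, 0.58], [0, 0, 0, 0, 0, 0, 0.58], [0, 0, 0, 0, 0, 0, 0.58], [0, 0, 0, 0, 0, 0, 0.58], [0, 0, 0, 0, 0, 0, 0.58], [0, 0, 0, 0, 0, 0, 0.58]]]}}

```text
time: 11.75
ee_pos: [0.3749, 0.0481, 0.2878]
tcp_rot: [78.3, 89.9, 2.2]
wrist_force: [0.4, 0.2, 0.7]
opening: 0.0493
```

```bash
python3 - <<'E'
from h import *
p=look('top','top9.png'); o=pickle.load(open('top8.png.pkl','rb'))
for P in(o,p):
    C=(cloud(P)-D0)@DR; m=P['pixels'].astype(int)
    r,g,b=np.moveaxis(m,2,0); s=(abs(r-b)<35)&(abs(C[...,0])<.038)&(C[...,1]<-.025)&(C[...,1]>-.13)&(C[...,2]<.07)
    v,u=np.nonzero(s); print(s.sum(),u.mean(),v.mean(),np.nanmedian(C[s],0).round(3),np.nanmin(C[s],0).round(3),np.nanmax(C[s],0).round(3))
print(np.abs(p['pixels'][170:215,370:412].astype(int)-o['pixels'][170:215,370:412]).mean())
E
```

```text
185 396.02162162162165 189.1081081081081 [ 0.    -0.07   0.037] [-0.038 -0.13  -0.002] [ 0.038 -0.026  0.07 ]
184 396.32608695652175 189.0 [ 0.001 -0.071  0.035] [-0.037 -0.129 -0.003] [ 0.037 -0.026  0.07 ]
0.6851851851851852
```

```bash
python3 - <<'E'
from h import *
p=pickle.load(open('top9.png.pkl','rb')); C=((cloud(p)-D0)@DR*1000)
for v in range(182,199,2): print(v,[tuple(C[v,u].round().astype(int)) if np.isfinite(C[v,u,0]) else None for u in range(384,402,3)])
E
```

```text
182 [(np.int64(34), np.int64(-60), np.int64(4)), (np.int64(32), np.int64(-68), np.int64(5)), (np.int64(29), np.int64(-76), np.int64(7)), (np.int64(0), np.int64(-50), np.int64(160)), (np.int64(-7), np.int64(-50), np.int64(191)), (np.int64(4), np.int64(-75), np.int64(117))]
184 [(np.int64(28), np.int64(-58), np.int64(4)), (np.int64(26), np.int64(-67), np.int64(5)), (np.int64(25), np.int64(-76), np.int64(1)), (np.int64(14), np.int64(-73), np.int64(52)), (np.int64(-10), np.int64(-51), np.int64(182)), (np.int64(-14), np.int64(-56), np.int64(194))]
186 [(np.int64(23), np.int64(-57), np.int64(3)), (np.int64(21), np.int64(-65), np.int64(5)), (np.int64(11), np.int64(-64), np.int64(49)), (np.int64(9), np.int64(-73), np.int64(46)), (np.int64(-15), np.int64(-50), np.int64(180)), (np.int64(-18), np.int64(-55), np.int64(190))]
188 [(np.int64(17), np.int64(-55), np.int64(3)), (np.int64(15), np.int64(-64), np.int64(1)), (np.int64(5), np.int64(-62), np.int64(51)), (np.int64(4), np.int64(-72), np.int64(45)), (np.int64(-18), np.int64(-51), np.int64(169)), (np.int64(-23), np.int64(-53), np.int64(191))]

[... 686 characters left out ...]
, (np.int64(-11), np.int64(-69), np.int64(33)), (np.int64(-15), np.int64(-75), np.int64(45)), (np.int64(-37), np.int64(-51), np.int64(186))]
196 [(np.int64(-6), np.int64(-49), np.int64(3)), (np.int64(-8), np.int64(-58), np.int64(2)), (np.int64(-10), np.int64(-66), np.int64(3)), (np.int64(-14), np.int64(-72), np.int64(15)), (np.int64(-16), np.int64(-80), np.int64(15)), (np.int64(-41), np.int64(-51), np.int64(179))]
198 [(np.int64(-11), np.int64(-47), np.int64(4)), (np.int64(-14), np.int64(-55), np.int64(5)), (np.int64(-42), np.int64(-25), np.int64(190)), (np.int64(-45), np.int64(-31), np.int64(196)), (np.int64(-46), np.int64(-39), np.int64(192)), (np.int64(-47), np.int64(-47), np.int64(187))]
```

The slug's top is about 47 mm above the table, near (0,−75) mm in the diverter frame. That fits it standing on the blue tray's floor, unmoving between pictures. Handing in.

```bash
python3 -c "
from h import *
bot.job_done()"
```

```text
the job is handed in; nothing more can be done
```

The slug is in the blue bin and the lever is set fully over towards the yellow side. The job was handed in at about 12 s of the 45 s allowed.

- **Lever:** I pushed the red knob left until it met its stop, with about 10 N on the wrist. After the drop the top camera put the knob at y≈51 mm, which matches the 0.65 rad stop. The flap read about 0.60 rad, slightly low but still past the 0.5 rad needed.
- **Slug:** I gripped the rightmost of the three look-alikes, lowered it until its underside was about 22 mm below the rim, and let it go. I then moved the gripper clear.
- **Last checks:** The top camera shows the slug inside the blue tray at about (0, −75) mm in the diverter frame. Its top is about 47 mm above the table, and it did not move between pictures 0.8 s apart.
- **Checks that disagreed:** The network did not report the slug inside the bin, because it is mostly hidden there, so that result rests on the depth image and picture alone. The scene camera read the knob 6 to 8 mm farther over than the top camera, but it sees only the knob's left side, and both readings are past 0.5 rad.

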